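# Dock the long parts caddy on the label printer's presence switch

### The arm

A 6-joint arm with a two-finger parallel gripper is mounted at the origin on the work surface. World frame = base frame: x ahead of the robot, y to its left, z up, the work surface at z = 0. Lengths are in m, angles in degrees, forces in N, time in s.
With the tool pointing down it reaches from about 0.275 to 0.775 m from the base axis. Payload 14.6 kg.
Tool frame: the origin (TCP) lies at the very end of the fingers, on their centre line; the grasp point (between the pads) lies 19 mm behind it; z points along the fingers, y is the direction in which the jaws open and shut (so a half turn about z gives the same grasp; the last joint's range is limited). The gripper opens to 85 mm and grips with 20 to 120 N. Pads are 22 mm wide; open, the fingers measure 114 mm over their backs; the gripper's body (76 mm by 85 mm) begins 54 mm behind the grasp point. The pads swing forward as they close: fully open they stand 13 mm farther back than shut.
Start: joints at [65.472, 15.075, -2.767, 72.158, 0, 81.102], TCP at [0.141, 0.506, 0.231] pointing down, gripper open.
Joint ranges: [-151.79, 151.79], [-50.71, 97.33], [-67.44, 78.34], [-121.81, 120.89], [-77.56, 73.72], [-180, 180]. Speed limits (degrees/s): [108.29, 108.29, 147.25, 159.86, 180, 180].

### API

Orientations are given as a 3x3 rotation matrix whose columns are the frame's x, y, z axes.
In Python, from bench import sense, vision, env gives the robot as it stands.
- The arm moves only by the tool move_arm, never from a script. Its argument "rows" is a list that holds one entry, the list of rows, each a list of 5 numbers: the closure, from -1 (fully open) to 1 (shut), then the shift along the tool's x, y, z in mm, then the turn about the tool's z in rad. A call has 1 to 8 rows; each row is the pose to reach, as a shift and turn from the pose commanded when the call began, along the tool's axes at that moment; what a row does not reach only later rows make up. A row lasts 1/8 s, in which the tool goes at most 62.5 mm and 10.7 degrees, less where a joint would pass 70% of its speed; a pose out of reach is approached as far as the arm can. A call with a gripper value outside its range is refused whole. The fingers move at their own pace and stop on an object; "grip_force" is the grip in N (left out, the last holds). Time passes only in rows, so rows that repeat a pose let the fingers close. It gives the time, the measured TCP pose, the force and the opening at its end, in the units of the state.
- sense(): the state, without advancing time (a new reading comes with each control period).
- vision.grab_frame(name): name is "scene" or "side" or "wrist"; returns the picture (420x560x3 uint8, blue, green, red); there is no depth.
- vision.calibration(name): a dict with "mtx" (3x3 intrinsics, pixels), "R" (3x3) and "t" (3): a world point X has camera coordinates R X + t. Camera axes: x right, y down, z forward; pixel columns grow to the right and rows downward; lengths in m; the calibration is good to about 2 mm. A picture is of the moment at which its call begins: read the wrist's pose just before it. calibration takes no time and is no camera call; for the wrist camera it gives the pose at the moment of the call.
- env.sign_off(): hands the job in, once; it reports no verdict.
The state is a dict: "t": time; "joint_pos": joint angles; "qvel": joint speeds; "joint_torque": joint torques, N m; "tool_pos": TCP position; "tcp_rot": TCP orientation; "contact_force": force on the tool from outside, world axes, zero at the start; "torque": the same for the moment, N m; "opening": opening from 0.0 (shut) to 1.0 (fully open).
Only numpy, scipy, OpenCV 4.12 (cv2) and the standard library are available. Lean on these libraries where they do the work, as an engineer would, in place of code of your own. Each camera call takes 0.05 s, during which the arm holds its last target.

### The job

Pick the long plywood parts caddy up by its handle rail and lower it into the aluminium dock, so that it sits flat on the dock's rails inside the rim and its end holds the hinged switch lever down, then let go. Set it down, do not drop it in, and leave the short caddy where it lies.

Things in the scene. Friction and masses are not known exactly. Their poses are not given: they have to be found in the camera images.
- long_caddy: longer of two plywood parts caddies: open tray 150 mm long (x), 90 wide (y), walls 22 high, with a wooden handle rail along its middle: 100 mm long (x), 20 thick (y), underside 38 and top 62 mm above the caddy's underside. Small metal knobs fixed inside, below the wall tops. About 0.32 kg. Origin: centre of the underside, z up. Ends alike: it may be docked either way round.
- short_caddy: the short caddy, of the same make but only 100 mm long (x) by 90 mm wide (y), rail 50 mm long (along x), 20 mm thick, top at 62 mm. It is not wanted now. Origin: centre of the underside.
- dock: fixed aluminium dock, 196 (x) by 136 mm (y): a rim, top 26 mm above the table, round a seat of 180 x 120 mm, 15 mm of play each side of the long caddy. The caddy rests lengthwise along x on two black rails, tops 20 mm above the table. Outside the rim at +x: grey switch box 36 mm high, 48 with lamp. Origin: on the table under the seat's centre, where the caddy's centre goes; z up.
- switch_lever (a joint): hinged steel switch lever in the dock, rad: 0 = up (free), about 0.5 = held down by a caddy sitting on the rails, stop at 0.55. Pivot at the +x end (dock x 86, y 0, 15 mm up); the 45 mm arm slopes up towards the seat's centre to a white roller at x 46 mm, its top 42 mm above the table when free. Sprung up; about 0.5 N on the roller holds it down.
Not all that is in view belongs to the job. Leave any pink or purple look-alike of the long_caddy alone.

How it is judged (in metres and radians):
On the way:
1. the long caddy is lowered by hand, not dropped: still held by the fingers when within 15 mm of its seat in the dock (horizontal distance between long_caddy and dock below 0.03 m and z of long_caddy in the frame of dock below 0.035 m and contact force between the fingers and long_caddy above 0.5 N), for 0.05 s.
At the end, for the whole second after the job is handed in: The long caddy lies still on the dock's rails inside the rim: within 24 mm of the seat's centre, within 4 mm of the seated height, tilted less than 0.05 rad and in line with the dock within 15 degrees either way round; the switch lever is held down past 0.4 rad (value of joint switch_lever above 0.4 rad and horizontal distance between long_caddy and dock below 0.024 m and z of long_caddy in the frame of dock between 0.016 and 0.024 m and angle between long_caddy's own z axis and vertical below 0.05 rad and angle between the x axis of long_caddy and the x axis of dock, either way round below 0.26 rad and linear speed of long_caddy below 0.02 m/s); the robot touches nothing.
It fails at once if the short caddy is moved by more than 30 mm (distance of short_caddy from where it was at the start of the episode above 0.03 m).
It also fails if it takes over 40 s, if anything falls off the work surface, if the arm or the gripper's body presses on something with over 40 N, if the wrist force passes 120 N, or if a joint passes its speed limit or range.

## Working session

There is one attempt and no reset: what is moved stays moved. The work goes in short steps, Python scripts to look and compute and a tool call to move; the robot and the scene stay as the last step left them, time stands still between calls to the robot, and variables do not carry over. Pictures are saved under pics/ and viewed, and the job is handed in when it is done.

Besides the shell and the picture viewer there is one more tool, called after "Request:" as name(argument=value, ...), one argument or row to a line, values as JSON. move_arm: Moves the arm, as the interface text tells. Its arguments: {"type":"object","properties":{"rows":{"type":"array","items":{"type":"array","items":{"type":"array","items":{"type":"number"}}}},"grip_force":{"type":"number"}},"required":["rows"]}

```bash
ls; mkdir -p pics; python3 - <<'E'
from bench import sense, vision, env
import cv2
s=sense(); print(s)
for n in ["scene","side","wrist"]:
    c=vision.calibration(n); print(n,c)
    cv2.imwrite(f"pics/{n}0.png",vision.grab_frame(n))
E
```

```text
pics
{'t': 0.0, 'joint_pos': array([ 6.54715659e+01,  1.50999731e+01, -2.80334978e+00,  7.21587551e+01,
       -4.20526059e-04,  8.11025063e+01]), 'qvel': array([-0.01801779,  0.03852475,  0.05071628,  0.01994191, -0.00781028,
       -0.00385101]), 'joint_torque': array([ 2.64830443e-03, -6.37624526e+01,  3.84573054e+01,  1.36682228e-02,
       -4.36824678e-06,  1.70156497e-06]), 'tool_pos': array([0.14134365, 0.50533227, 0.23081744]), 'tcp_rot': array([[-9.63017172e-01,  2.69439661e-01, -4.43117732e-04],
       [ 2.69439977e-01,  9.63016677e-01, -9.88735299e-04],
       [ 1.60325263e-04, -1.07156270e-03, -9.99999413e-01]]), 'contact_force': array([-0.05844109,  0.92592062, -0.35868985]), 'torque': array([-0.00959019,  0.00103788,  0.01758864]), 'opening': 1.0002853470303574}
scene {'mtx': array([[442.65353845,   0.        , 273.77140778],
       [  0.        , 442.65353845, 206.72691546],
       [  0.        ,   0.        ,   1.        ]]), 'R': array([[-0.66220027,  0.74913267,  0.01706017],
       [ 0.55242047,  0.50344498, -0.66436043],
       [-0.50628295, -0.43051527, -0.74721762]]), 't': array([ 0.33153722, -0.20164325,  1.50846031])}
side {'mtx': array([[511.76716086,   0.        , 276.45237445],
       [  0.        , 511.76716086, 211.38458814],
       [  0.        ,   0.        ,   1.        ]]), 'R': array([[ 0.8528747 , -0.52202166, -0.00990621],
       [-0.28828103, -0.45500269, -0.84253582],
       [ 0.4353146 ,  0.72143325, -0.53854922]]), 't': array([-0.39411476,  0.16572403,  1.35917844])}
wrist {'mtx': array([[350.15950739,   0.        , 276.24790898],
       [  0.        , 350.15950739, 201.93043   ],
       [  0.        ,   0.        ,   1.        ]]), 'R': array([[ 2.69433394e-01,  9.63018665e-01, -8.34818959e-04],
       [ 9.11491926e-01, -2.54737291e-01,  3.22941761e-01],
       [ 3.10786284e-01, -8.77722254e-02, -9.46418471e-01]]), 't': array([-0.52459229, -0.04154881,  0.38088636])}
```

View pics/scene0.png

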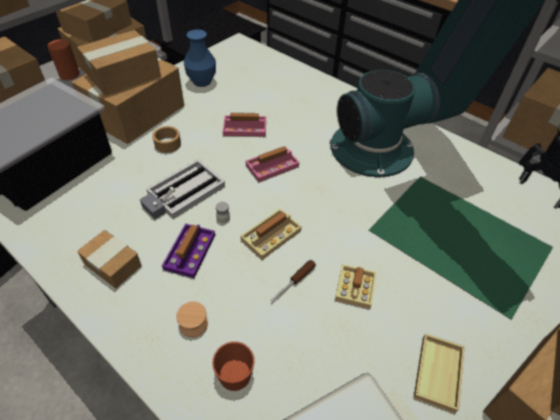

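View pics/side0.png

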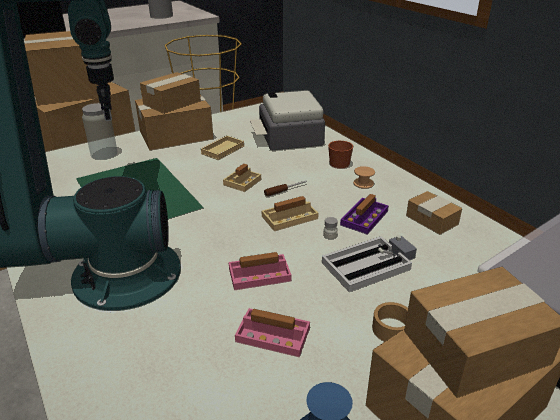

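View pics/wrist0.png

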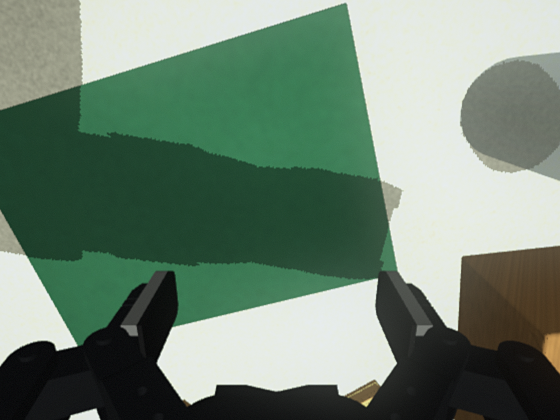

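The scene view shows the plywood long caddy at about (271,233), the short one at (356,287) and the dock at (185,190). In the side view they are at (290,212), (242,178) and (368,263). The pink and purple ones are look-alikes. I'll zoom in to measure.

```bash
cat > h.py <<'E'
import numpy as np, cv2
from bench import sense, vision, env
def ray(c,uv,z):
    K,R,t=c["mtx"],c["R"],c["t"]; d=R.T@np.linalg.solve(K,[uv[0],uv[1],1.]); o=-R.T@t
    return o+d*(z-o[2])/d[2]
def proj(c,X):
    p=c["mtx"]@(c["R"]@np.asarray(X,float)+c["t"]); return p[:2]/p[2]
def tri(c1,p1,c2,p2):
    A=[]
    for c,p in((c1,p1),(c2,p2)):
        P=c["mtx"]@np.c_[c["R"],c["t"]]; A+= [p[0]*P[2]-P[0],p[1]*P[2]-P[1]]
    v=np.linalg.svd(np.array(A))[2][-1]; return v[:3]/v[3]
E
python3 - <<'E'
import cv2,numpy as np
a=cv2.imread("pics/scene0.png");b=cv2.imread("pics/side0.png")
def z(i,x,y,w,h,k): return cv2.resize(i[y:y+h,x:x+w],None,fx=k,fy=k,interpolation=cv2.INTER_CUBIC)
cv2.imwrite("pics/zs.png",z(a,130,150,180,120,4.4))
cv2.imwrite("pics/zd.png",z(b,255,185,180,120,4.4))
E
```

```text
(no output)
```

View pics/zs.png

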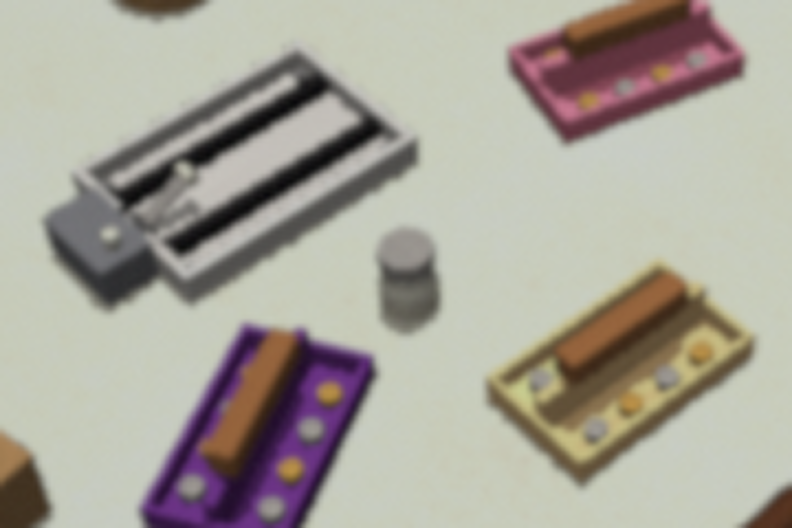

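View pics/zd.png

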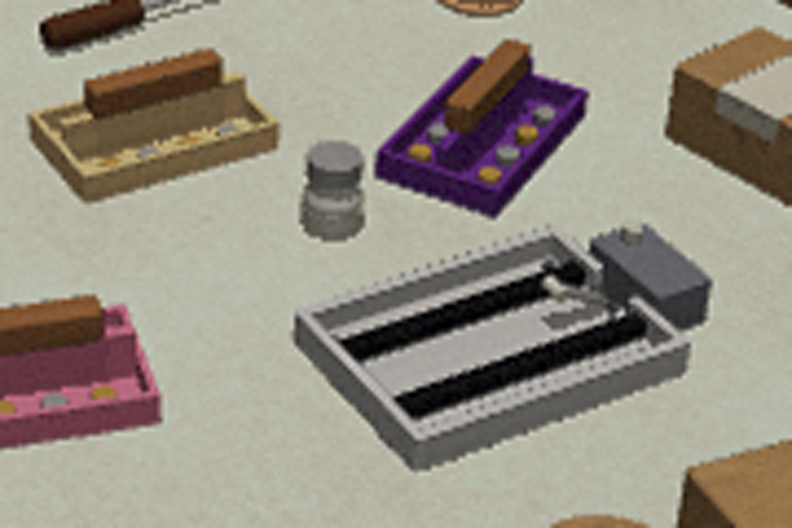

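```bash
python3 - <<'E'
from h import *
S=vision.calibration("scene");D=vision.calibration("side")
s=lambda L:[(130+u/4.4-.4,150+v/4.4-.4) for u,v in L]
d=lambda L:[(255+u/4.4-.4,185+v/4.4-.4) for u,v in L]
def rep(n,c,L,z):
    P=np.array([ray(c,p,z) for p in L])[:,:2]
    e=np.roll(P,-1,0)-P
    print(n,"c",P.mean(0).round(4),"len",np.linalg.norm(e,axis=1).round(3),"ang",np.degrees(np.arctan2(e[:,1],e[:,0])).round(1)); print(P.round(3).tolist())
rep("caddy S",S,s([(488,382),(658,262),(754,340),(582,468)]),.022)
rep("caddy D",D,d([(30,123),(88,181),(278,132),(240,76)]),.022)
rep("dock S",S,s([(75,172),(298,47),(417,138),(190,282)]),.026)
rep("dock D",D,d([(298,320),(420,440),(688,348),(545,232)]),.026)
# rail top
rep("rail S",S,s([(558,350),(672,273),(687,285),(573,366)]),.062)
rep("rail D",D,d([(86,82),(90,95),(222,66),(215,50)]),.062)
E
```

```text
caddy S c [0.5149 0.0017] len [0.148 0.089 0.148 0.088] ang [174.9  84.4  -5.5 -95.7]
[[0.584, -0.049], [0.437, -0.036], [0.446, 0.053], [0.593, 0.039]]
caddy D c [ 0.5071 -0.0118] len [0.083 0.143 0.077 0.161] ang [-92.2  -7.5  75.2 170.5]
[[0.434, 0.041], [0.43, -0.042], [0.572, -0.061], [0.592, 0.014]]
dock S c [ 0.5569 -0.3059] len [0.187 0.131 0.192 0.135] ang [174.6  86.9  -4.2 -94.9]
[[0.646, -0.381], [0.459, -0.363], [0.466, -0.233], [0.657, -0.247]]
dock D c [ 0.5476 -0.3141] len [0.127 0.188 0.136 0.188] ang [-92.9  -5.9  87.  177.1]
[[0.457, -0.244], [0.451, -0.37], [0.638, -0.389], [0.645, -0.253]]
rail S c [0.5131 0.0007] len [0.094 0.014 0.096 0.015] ang [ 173.4   84.8   -5.5 -101.1]
[[0.559, -0.012], [0.465, -0.001], [0.466, 0.012], [0.562, 0.003]]
rail D c [ 0.5067 -0.0041] len [0.017 0.098 0.022 0.099] ang [-112.1   -9.7   68.7  173.1]
[[0.461, 0.011], [0.455, -0.005], [0.551, -0.021], [0.559, -0.001]]
```

```bash
cat >> h.py <<'E'
def delta(target, yawx=None):
    "shift (mm, tool axes) and turn for TCP target; yawx = wanted world angle of tool x, deg"
    s=sense(); R=s["tcp_rot"]; d=R.T@(np.asarray(target)-s["tool_pos"])*1000
    a=np.degrees(np.arctan2(R[1,0],R[0,0])); t=None if yawx is None else -np.radians((yawx-a+180)%360-180)
    print("shift",d.round(1),"turn",None if t is None else round(t,4),"yaw now",a.round(2))
E
python3 - <<'E'
from h import *
w=vision.calibration("wrist"); s=sense()
cam=-w["R"].T@w["t"]; print("cam in tool",(s["tcp_rot"].T@(cam-s["tool_pos"])).round(4),(s["tcp_rot"].T@w["R"][2]).round(3))
delta([0.44,0,.26],174.5)
E
```

```text
cam in tool [ 0.0837  0.     -0.1426] [-0.323  0.     0.946]
shift [-423.7 -406.3  -28.8] turn -0.1768 yaw now 164.37
```

Request:
move_arm(
  rows=[
    [[-1, -60, -50, -10, -0.03], [-1, -120, -105, -20, -0.06], [-1, -170, -150, -30, -0.09], [-1, -220, -200, -30, -0.12], [-1, -270, -250, -30, -0.15], [-1, -315, -300, -30, -0.177], [-1, -360, -345, -30, -0.177], [-1, -400, -385, -30, -0.177]],
  ],
)

```text
t: 1.15
tool_pos: [0.3957, 0.075, 0.2613]
tcp_rot: [[-0.995, 0.096, 0.0], [0.096, 0.995, 0.0], [-0.0, 0.0, -1.0]]
contact_force: [0.9, 0.7, -0.6]
opening: 0.998
```

```bash
python3 - <<'E'
from h import *
delta([0.445,0,.26],174.5)
E
```

```text
shift [-56.2 -70.    1.3] turn -0.0001 yaw now 174.5
```

Request:
move_arm(
  rows=[
    [[-1, -30, -35, 0, 0], [-1, -50, -65, 0, 0], [-1, -50, -65, 0, 0], [-1, -50, -65, 0, 0]],
  ],
)

```text
t: 1.65
tool_pos: [0.4384, 0.008, 0.261]
tcp_rot: [[-0.995, 0.096, -0.0], [0.096, 0.995, 0.0], [0.001, 0.0, -1.0]]
contact_force: [-0.4, -0.1, 0.5]
opening: 1.001
```

```bash
python3 - <<'E'
from h import *
s=sense(); w=vision.calibration("wrist"); f=vision.grab_frame("wrist"); print(s["tool_pos"],s["t"])
cv2.imwrite("pics/w1.png",f); np.savez("w1.npz",**w)
E
```

```text
[0.43835031 0.00797169 0.26101435] 1.65
```

View pics/w1.png

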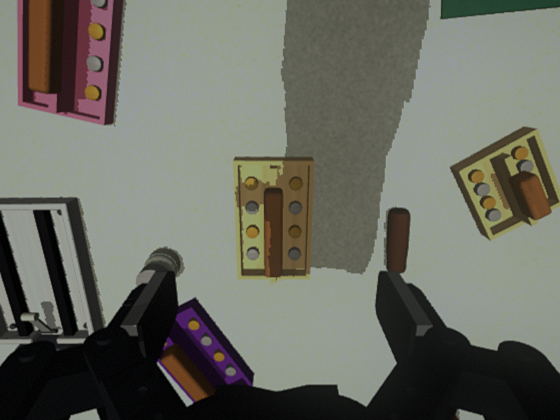

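The wrist view shows the long caddy's rim corners at about (235,158), (313,158), (310,277) and (238,279). Its rail runs from (273,188) to (273,277), and part of the dock is at lower left. Next I compute positions.

```bash
python3 - <<'E'
from h import *
w=dict(np.load("w1.npz")); f=cv2.imread("pics/w1.png")
hsv=cv2.cvtColor(f,cv2.COLOR_BGR2HSV)
m=((hsv[...,0]<35)&(hsv[...,1]>70)&(hsv[...,2]>40)).astype(np.uint8)*255
m[:, :200]=0;m[:,350:]=0;m[:140]=0;m[290:]=0
m=cv2.morphologyEx(m,cv2.MORPH_CLOSE,np.ones((5,5)))
cs=max(cv2.findContours(m,0,2)[0],key=cv2.contourArea)
q=cv2.approxPolyDP(cv2.convexHull(cs),6,True)[:,0]; print(q.tolist())
ang=lambda e:np.degrees(np.arctan2(e[:,1],e[:,0])).round(1)
for n,L,z in(("rim",[(235,158),(313,158),(310,277),(238,279)],.022),("hull",q,.022),("rail",[(264,188),(283,188),(282,277),(264,277)],.062)):
    P=np.array([ray(w,p,z) for p in L])[:,:2]; e=np.roll(P,-1,0)-P
    print(n,P.mean(0).round(4),np.linalg.norm(e,axis=1).round(3),ang(e))
z=cv2.resize(f[145:290,220:330],None,fx=4,fy=4,interpolation=cv2.INTER_CUBIC); cv2.imwrite("pics/w1z.png",z)
E
```

```text
[[311, 157], [309, 278], [238, 278], [234, 159]]
rim [ 0.5086 -0.0013] [0.086 0.15  0.09  0.153] [ 84.5  -5.  -93.7 173.7]
hull [ 0.5085 -0.0024] [0.152 0.088 0.15  0.085] [ -4.6 -95.5 174.2  86. ]
rail [ 0.5072 -0.0017] [0.019 0.103 0.02  0.103] [ 84.5  -5.8 -95.5 173.9]
```

View pics/w1z.png

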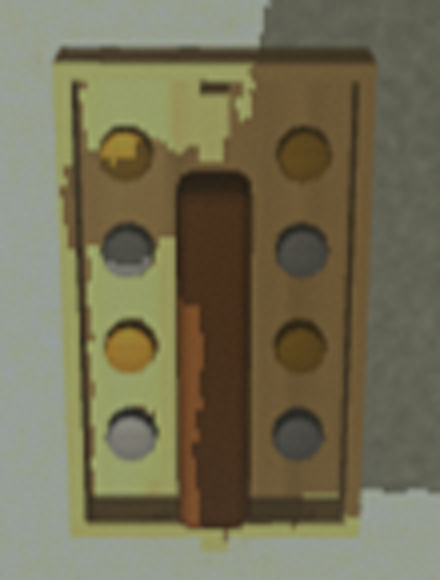

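```bash
python3 - <<'E'
from h import *
delta([0.509,-0.0015,.032],174.4)
E
```

```text
shift [-71.4  -3.  229.1] turn 0.0025 yaw now 174.54
```

Request:
move_arm(
  rows=[
    [[-1, -35, -1.5, 40, 0], [-1, -71, -3, 85, 0], [-1, -71, -3, 130, 0], [-1, -71, -3, 165, 0], [-1, -71, -3, 165, 0]],
  ],
)

```text
t: 2.33
tool_pos: [0.5074, -0.001, 0.0948]
tcp_rot: [[-0.996, 0.094, -0.004], [0.094, 0.996, 0.001], [0.004, 0.0, -1.0]]
contact_force: [-0.4, -0.9, 0.5]
opening: 1.001
```

```bash
python3 - <<'E'
from h import *
delta([0.509,-0.0015,.032],174.4)
w=vision.calibration("wrist"); f=vision.grab_frame("wrist")
cv2.imwrite("pics/w2.png",f)
cv2.imwrite("pics/d2.png",cv2.resize(vision.grab_frame("side")[140:260,220:380],None,fx=4,fy=4))
E
```

```text
shift [-1.9 -0.4 62.7] turn 0.0033 yaw now 174.59
```

View pics/w2.png

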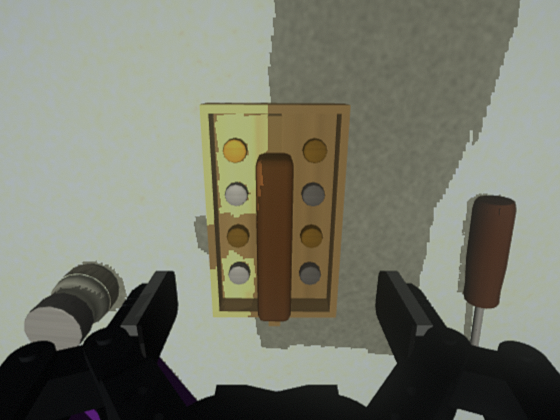

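View pics/d2.png

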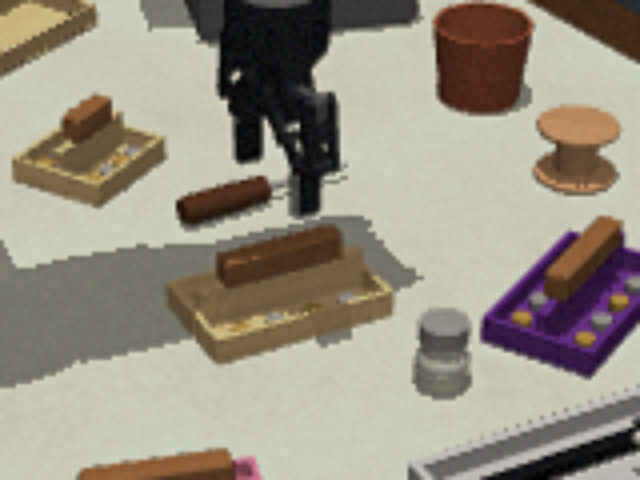

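The wrist view shows the rail at column 275, rows 154–320, centred between the fingers. Next I check the centre.

```bash
python3 - <<'E'
from h import *
w=vision.calibration("wrist")
a=ray(w,(275,156),.062);b=ray(w,(275,305),.062);b2=ray(w,(275,320),.05);print(a,b,b2)
for L in [[(202,105),(350,105)],[(215,317),(335,317)]]:
    print([ray(w,p,.022).round(4) for p in L])
E
```

```text
[0.46169618 0.00239305 0.062     ] [ 0.55128183 -0.006232    0.062     ] [ 0.57110894 -0.00817888  0.05      ]
[array([ 0.4347, -0.0392,  0.022 ]), array([0.4432, 0.0493, 0.022 ])]
[array([ 0.5857, -0.0543,  0.022 ]), array([0.5941, 0.0342, 0.022 ])]
```

Request:
move_arm(
  rows=[
    [[-1, -4, -1, 20, 0], [-1, -4, -1, 40, 0], [-1, -4, -1, 55, 0], [-1, -4, -1, 62, 0], [-1, -4, -1, 62, 0], [-1, -4, -1, 62, 0]],
  ],
  grip_force=70,
)

```text
t: 3.18
tool_pos: [0.5136, -0.0036, 0.0351]
tcp_rot: [[-0.995, 0.096, 0.001], [0.096, 0.995, -0.0], [-0.001, -0.0, -1.0]]
contact_force: [-0.3, -0.1, 0.7]
opening: 1.005
```

```bash
python3 - <<'E'
from h import *
delta([0.513,-0.002,.032],174.4); print(sense()["contact_force"])
E
```

```text
shift [0.7 1.5 3.1] turn 0.0021 yaw now 174.52
[-0.30765071 -0.10450911  0.65373739]
```

Request:
move_arm(
  rows=[
    [[-1, 0, 1, 3, 0], [0, 0, 1, 3, 0], [1, 0, 1, 3, 0], [1, 0, 1, 3, 0], [1, 0, 1, 3, 0], [1, 0, 1, 3, 0], [1, 0, 1, 3, 0]],
  ],
)

```text
t: 4.05
tool_pos: [0.5132, -0.0026, 0.0313]
tcp_rot: [[-0.995, 0.096, 0.0], [0.096, 0.995, -0.0], [-0.0, -0.0, -1.0]]
contact_force: [-2.3, -0.8, 4.6]
opening: 0.224
```

Request:
move_arm(
  rows=[
    [[1, 0, 0, -10, 0], [1, 0, 0, -30, 0], [1, 0, 0, -60, 0], [1, 0, 0, -90, 0], [1, 0, 0, -110, 0], [1, 0, 0, -110, 0], [1, 0, 0, -110, 0]],
  ],
)

```text
t: 4.92
tool_pos: [0.5126, -0.0025, 0.1404]
tcp_rot: [[-0.995, 0.096, -0.001], [0.096, 0.995, 0.0], [0.001, 0.0, -1.0]]
contact_force: [-0.8, 0.5, -5.2]
opening: 0.222
```

```bash
python3 - <<'E'
from h import *
print(sense()["contact_force"],sense()["torque"])
f=vision.grab_frame("wrist");g=vision.grab_frame("side")
cv2.imwrite("pics/c3.png",np.hstack([cv2.resize(f,(400,300)),cv2.resize(g[120:270,220:420],(400,300))]))
delta([0.552,-0.17,.14],175)
E
```

```text
[-0.75644049  0.48550094 -5.24026634] [ 0.01211255 -0.02554166  0.00670934]
shift [-5.53e+01 -1.63e+02  1.00e-01] turn -0.0086 yaw now 174.51
```

View pics/c3.png

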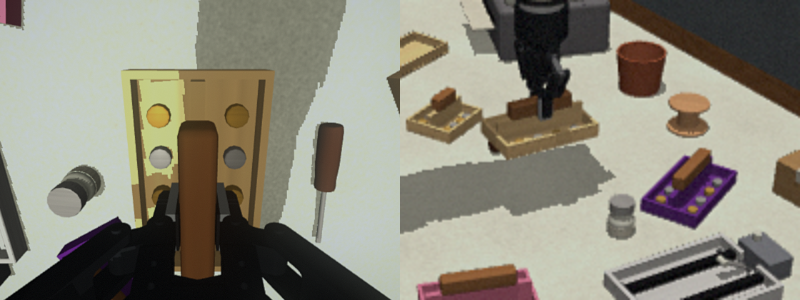

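```bash
python3 - <<'E'
from h import *
w=vision.calibration("wrist"); s=sense()
z=s["tool_pos"][2]-.031+.022
for p in [(171,98),(385,98)]:
    q=ray(w,p,z); print((s["tcp_rot"].T@(q-s["tool_pos"])).round(4))
delta([0.45,-0.09,.26],175)
E
```

```text
[ 0.0775 -0.0436  0.0091]
[0.0775 0.0453 0.0091]
shift [  54.1  -93.1 -119.7] turn -0.0086 yaw now 174.51
```

Caddy centre in the tool is about (+2 mm, +1 mm), level and centred. Next I go to a spot where the dock is seen beside the caddy.

Request:
move_arm(
  rows=[
    [[1, 10, -20, -30, 0], [1, 24, -45, -65, 0], [1, 40, -70, -100, 0], [1, 54, -93, -120, 0], [1, 54, -93, -120, 0], [1, 54, -93, -120, 0]],
  ],
)

```text
t: 5.78
tool_pos: [0.4504, -0.0897, 0.2603]
tcp_rot: [[-0.995, 0.096, -0.001], [0.096, 0.995, 0.001], [0.001, 0.001, -1.0]]
contact_force: [1.2, -0.1, -4.1]
opening: 0.219
```

```bash
python3 - <<'E'
from h import *
s=sense(); w=vision.calibration("wrist"); f=vision.grab_frame("wrist"); print(s["tool_pos"],s["qvel"].round(2))
cv2.imwrite("pics/w4.png",f); np.savez("w4.npz",**w)
E
```

```text
[ 0.45038992 -0.0897062   0.26027016] [ 0.74  0.54 -0.13  0.06  0.12 -0.  ]
```

View pics/w4.png

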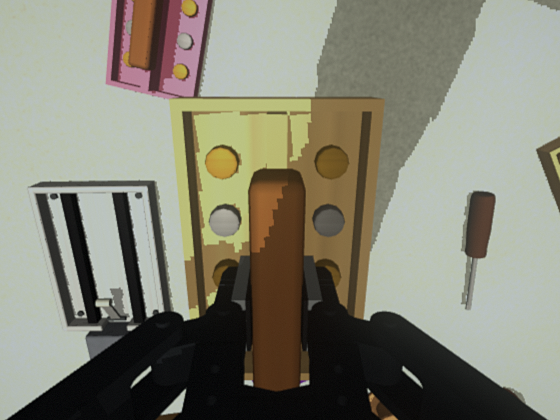

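The wrist view shows the dock, with its outer corners near (31,186), (155,182), (170,325) and (66,330), and the lever at (108,305). I'll zoom in.

```bash
python3 - <<'E'
import cv2
f=cv2.imread("pics/w4.png"); cv2.imwrite("pics/w4z.png",cv2.resize(f[170:350,15:200],None,fx=3.3,fy=3.3,interpolation=cv2.INTER_CUBIC))
E
```

```text
(no output)
```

View pics/w4z.png

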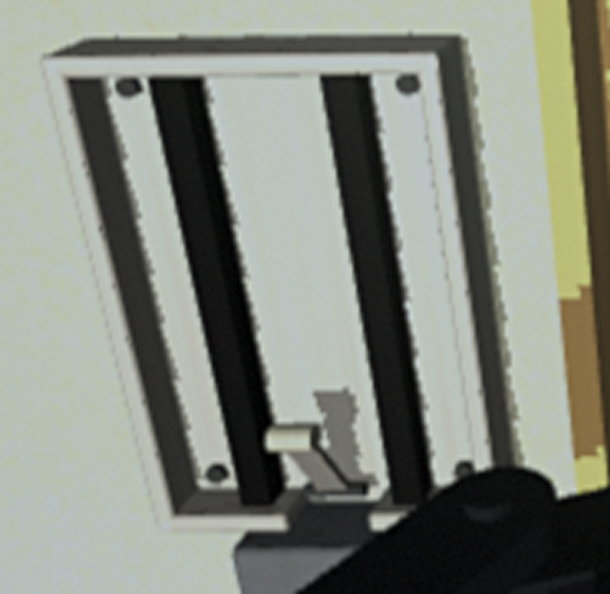

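```bash
python3 - <<'E'
from h import *
w=dict(np.load("w4.npz")); 
c=lambda u,v:ray(w,(15+u/3.3-.35,170+v/3.3-.35),.026)[:2]
NL,NR,FL,R2=c(42,58),c(440,52),c(160,530),c(490,470)
print(NL,NR,FL,R2)
a=FL-NL;b=NR-NL;r=R2-NR
print(np.linalg.norm(a),np.linalg.norm(b),[np.degrees(np.arctan2(*v[::-1])).round(2) for v in(a,b,r)])
th=np.arctan2(*a[::-1]);ux=np.array([np.cos(th),np.sin(th)])
print("centre",(FL+NR)/2, "alt",(NL+NR)/2+ux*.098)
# rails: inner/outer edges at z=.02
g=lambda u,v:ray(w,(15+u/3.3-.35,170+v/3.3-.35),.020)[:2]
for p,q in (((204,78),(283,490)),((372,78),(430,480))):
    v=g(*q)-g(*p); print(g(*p),g(*q),np.degrees(np.arctan2(*v[::-1])))
E
```

```text
[ 0.4507647  -0.36958978] [ 0.46167027 -0.23468319] [ 0.64345063 -0.38599194] [ 0.6284655  -0.25124772]
0.19338277972375065 0.13534666865172704 [np.float64(-4.87), np.float64(85.38), np.float64(-5.67)]
centre [ 0.55256045 -0.31033756] alt [ 0.55386435 -0.31044856]
[ 0.46453025 -0.32059674] [ 0.63394022 -0.33704138] -5.544337243295146
[ 0.47013451 -0.26259836] [ 0.63492979 -0.27834481] -5.458132633847696
```

```bash
python3 - <<'E'
from h import *
delta([0.556,-0.311,.14],174.6)
E
```

```text
shift [-126.4 -210.5  119.8] turn -0.0013 yaw now 174.52
```

Request:
move_arm(
  rows=[
    [[1, -15, -25, 0, 0], [1, -45, -75, 0, 0], [1, -75, -125, 10, 0], [1, -100, -170, 40, 0], [1, -120, -200, 80, 0], [1, -126, -210, 115, 0], [1, -126, -210, 120, 0], [1, -126, -210, 120, 0]],
  ],
)

```text
t: 6.82
tool_pos: [0.5559, -0.3101, 0.1416]
tcp_rot: [[-0.995, 0.095, -0.0], [0.095, 0.995, 0.0], [0.0, 0.0, -1.0]]
contact_force: [0.4, -0.1, -4.7]
opening: 0.221
```

```bash
python3 - <<'E'
from h import *
delta([0.556,-0.311,.052],174.6)
f=vision.grab_frame("scene");g=vision.grab_frame("side")
cv2.imwrite("pics/c5.png",np.hstack([cv2.resize(f[120:270,100:300],(400,300)),cv2.resize(g[160:310,270:470],(400,300))]))
E
```

```text
shift [-0.2 -0.9 89.6] turn -0.0007 yaw now 174.56
```

View pics/c5.png

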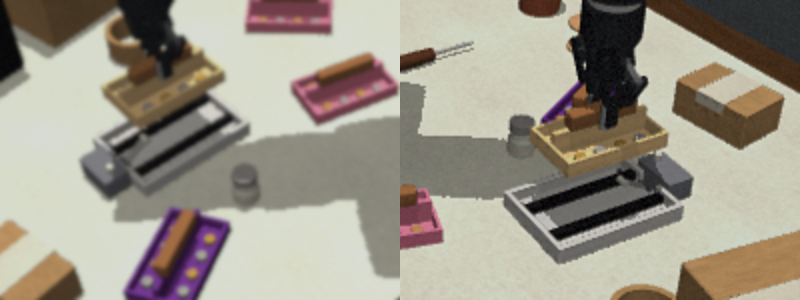

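The caddy hangs level and square over the dock in both views. I lower it, slowing near the seat.

Request:
move_arm(
  rows=[
    [[1, 0, -1, 20, 0], [1, 0, -1, 40, 0], [1, 0, -1, 55, 0], [1, 0, -1, 65, 0], [1, 0, -1, 72, 0], [1, 0, -1, 76, 0], [1, 0, -1, 78, 0]],
  ],
)

```text
t: 7.8
tool_pos: [0.5558, -0.3121, 0.0632]
tcp_rot: [[-0.995, 0.096, 0.0], [0.096, 0.995, -0.0], [-0.0, -0.0, -1.0]]
contact_force: [-0.2, -0.8, -3.6]
opening: 0.224
```

```bash
python3 - <<'E'
from h import *
s=sense(); print(s["contact_force"],s["torque"]); delta([0.556,-0.311,.0513],174.6)
f=vision.grab_frame("scene");g=vision.grab_frame("side")
cv2.imwrite("pics/c6.png",np.hstack([cv2.resize(f[130:250,110:270],(400,300)),cv2.resize(g[190:310,290:450],(400,300))]))
E
```

```text
[-0.24164525 -0.75108277 -3.62831683] [-0.00122217  0.00223689  0.01856495]
shift [-0.1  1.1 11.9] turn -0.0015 yaw now 174.51
```

View pics/c6.png

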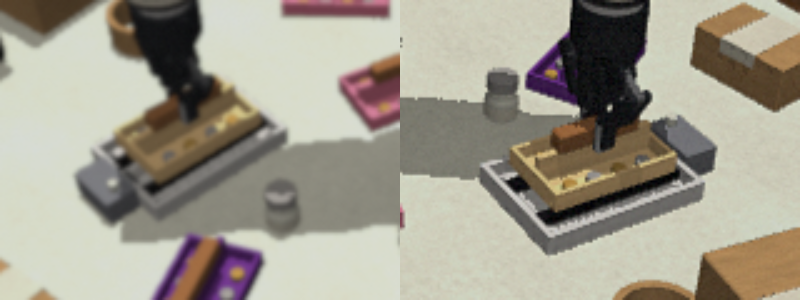

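Request:
move_arm(
  rows=[
    [[1, 0, 0, 3, 0], [1, 0, 0, 6, 0], [1, 0, 0, 8, 0], [1, 0, 0, 10, 0], [1, 0, 0, 10, 0]],
  ],
)

```text
t: 8.52
tool_pos: [0.5557, -0.312, 0.053]
tcp_rot: [[-0.995, 0.096, -0.0], [0.096, 0.995, 0.0], [0.0, 0.0, -1.0]]
contact_force: [-0.5, 0.1, -5.1]
opening: 0.221
```

Request:
move_arm(
  rows=[
    [[1, 0, 0, 1, 0], [1, 0, 0, 1.5, 0], [1, 0, 0, 2, 0], [1, 0, 0, 2, 0], [1, 0, 0, 2, 0]],
  ],
)

```text
t: 9.15
tool_pos: [0.5557, -0.3121, 0.0513]
tcp_rot: [[-0.995, 0.096, 0.0], [0.096, 0.995, -0.0], [-0.0, -0.0, -1.0]]
contact_force: [-2.0, 1.6, 1.8]
opening: 0.225
```

Request:
move_arm(
  rows=[
    [[1, 0, 0, 0.5, 0], [1, 0, 0, 1, 0], [1, 0, 0, 1, 0]],
  ],
)

```text
t: 9.52
tool_pos: [0.5558, -0.3121, 0.0513]
tcp_rot: [[-0.995, 0.096, 0.001], [0.096, 0.995, -0.001], [-0.001, -0.001, -1.0]]
contact_force: [-5.9, 3.1, 14.7]
opening: 0.223
```

```bash
python3 - <<'E'
from h import *
s=sense(); print(s["contact_force"],s["torque"])
f=vision.grab_frame("scene");g=vision.grab_frame("side")
cv2.imwrite("pics/c7.png",np.hstack([cv2.resize(f[130:250,110:270],(400,300)),cv2.resize(g[190:310,290:450],(400,300))]))
E
```

```text
[-5.94260525  3.06827953 14.74544796] [ 0.76125576  1.23431813 -0.01352086]
```

View pics/c7.png

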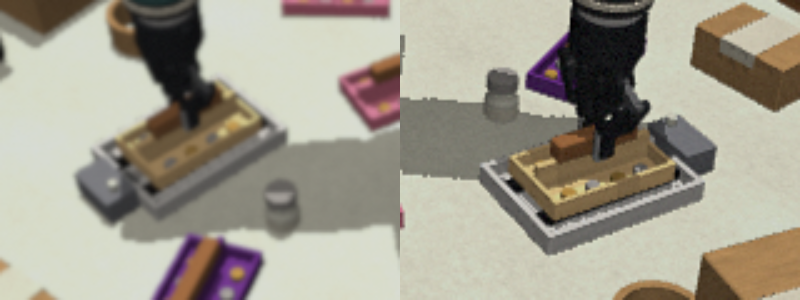

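The caddy is seated, with a firm 15 N of contact. I back off 1 mm, open and rise straight up.

Request:
move_arm(
  rows=[
    [[1, 0, 0, -1, 0], [0, 0, 0, -1, 0], [-1, 0, 0, -1, 0], [-1, 0, 0, -1, 0], [-1, 0, 0, -1, 0], [-1, 0, 0, -1, 0]],
  ],
)

```text
t: 10.38
tool_pos: [0.5557, -0.312, 0.0511]
tcp_rot: [[-0.995, 0.096, 0.0], [0.096, 0.995, -0.0], [-0.0, -0.0, -1.0]]
contact_force: [-0.3, 0.2, -0.3]
opening: 0.994
```

Request:
move_arm(
  rows=[
    [[-1, 0, 0, -15, 0], [-1, 0, 0, -40, 0], [-1, 30, 0, -80, 0], [-1, 60, 0, -120, 0], [-1, 90, 0, -160, 0], [-1, 90, 0, -170, 0], [-1, 90, 0, -170, 0]],
  ],
)

```text
t: 11.25
tool_pos: [0.4666, -0.3037, 0.222]
tcp_rot: [[-0.995, 0.096, 0.001], [0.096, 0.995, -0.001], [-0.002, -0.001, -1.0]]
contact_force: [-1.1, -0.4, 0.3]
opening: 0.998
```

```bash
python3 - <<'E'
from h import *
s=sense(); print(s["contact_force"],s["tool_pos"]); w=vision.calibration("wrist"); np.savez("w8.npz",**w)
cv2.imwrite("pics/w8.png",vision.grab_frame("wrist"))
f=vision.grab_frame("scene");g=vision.grab_frame("side")
cv2.imwrite("pics/scene8.png",f)
cv2.imwrite("pics/c8.png",np.hstack([cv2.resize(f[130:250,110:270],(400,300)),cv2.resize(g[190:310,290:450],(400,300))]))
E
```

```text
[-1.08253979 -0.35165259  0.32728741] [ 0.46657075 -0.30371819  0.22203861]
```

View pics/c8.png

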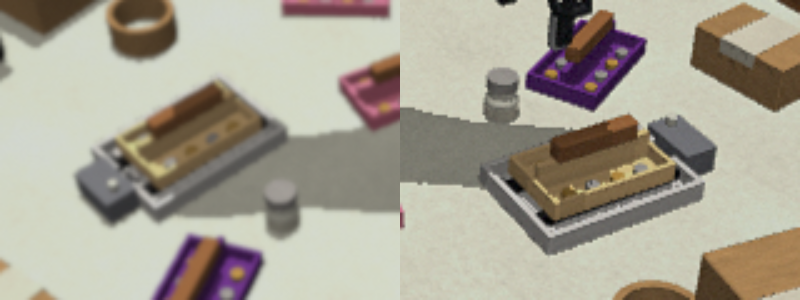

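View pics/w8.png

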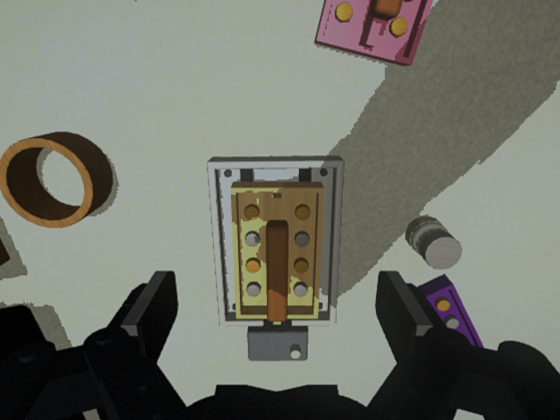

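The wrist view shows the caddy inside the dock: its rim spans about (231,185)–(323,185) to (236,318)–(319,318), and the dock spans (208,160)–(343,157) to (221,325)–(337,325). Next I quantify centring and tilt.

```bash
python3 - <<'E'
from h import *
w=dict(np.load("w8.npz")); f=cv2.imread("pics/w8.png")
cv2.imwrite("pics/w8z.png",cv2.resize(f[145:370,195:360],None,fx=2.6*1.0,fy=2.6,interpolation=cv2.INTER_CUBIC))
a=cv2.imread("pics/scene0.png")[130:250,110:270];b=cv2.imread("pics/scene8.png")[130:250,110:270]
f0=cv2.imread("pics/scene0.png");f8=cv2.imread("pics/scene8.png")
print("short caddy diff",np.abs(f0[260:310,330:385].astype(int)-f8[260:310,330:385]).mean())
E
```

```text
short caddy diff 10.059515151515152
```

View pics/w8z.png

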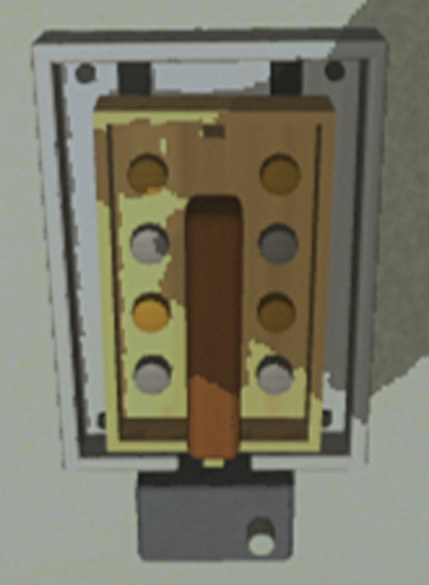

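```bash
python3 - <<'E'
from h import *
w=dict(np.load("w8.npz"))
def rep(n,L,z):
    P=np.array([ray(w,(195+u/2.6-.3,145+v/2.6-.3),z) for u,v in L])[:,:2]; e=np.roll(P,-1,0)-P
    print(n,P.mean(0).round(4),np.linalg.norm(e,axis=1).round(4),np.degrees(np.arctan2(e[:,1],e[:,0])).round(1)); return P.mean(0)
C=[(94,111),(334,109),(320,451),(106,451)]
a=rep("dock",[(34,46),(386,42),(365,468),(65,468)],.026)
b=rep("caddy",C,.042); print("offset",b-a)
E
python3 - <<'E'
import cv2,numpy as np
a=cv2.imread("pics/scene0.png")[250:320,320:400];b=cv2.imread("pics/scene8.png")[250:320,320:400]
cv2.imwrite("pics/sc.png",np.hstack([cv2.resize(a,(400,350)),cv2.resize(b,(400,350))]))
E
```

```text
dock [ 0.5529 -0.3119] [0.1331 0.1934 0.134  0.192 ] [ 85.2  -4.7 -95.5 175. ]
caddy [ 0.553  -0.3115] [0.0886 0.1505 0.0904 0.1498] [ 85.   -5.3 -95.5 174. ]
offset [3.68114011e-05 3.20394499e-04]
```

View pics/sc.png

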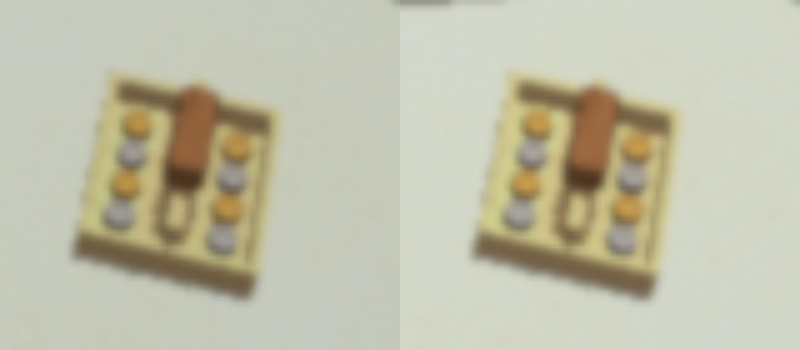

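The caddy is centred to under 1 mm, and the short caddy has not moved. As a last check on tilt, I mark the predicted level rim corners (z = 42 mm) in both fixed views.

```bash
python3 - <<'E'
from h import *
th=np.radians(-5.3); R=np.array([[np.cos(th),-np.sin(th)],[np.sin(th),np.cos(th)]]); c=np.array([.553,-.3112])
out=[]
for n,(x,y,ww,h) in (("scene",(130,150,100,75)),("side",(310,220,120,90))):
    f=vision.grab_frame(n); C=vision.calibration(n); k=800/ww/2
    z=cv2.resize(f[y:y+h,x:x+ww],(400,300),interpolation=cv2.INTER_CUBIC)
    z=cv2.resize(z,(800,600)) if False else z
    for col,hx,hy,zz in(((0,0,255),.098,.068,.026),((255,0,0),.075,.045,.042)):
        for sx in(-1,1):
            for sy in(-1,1):
                p=c+R@[sx*hx,sy*hy]; u=proj(C,[*p,zz]); u=((u-[x,y]+.5)*400/ww).astype(int); cv2.circle(z,tuple(map(int,u)),2,col,-1)
    out.append(z)
cv2.imwrite("pics/lv.png",np.hstack(out)); print(sense()["t"])
E
```

```text
11.5
```

View pics/lv.png

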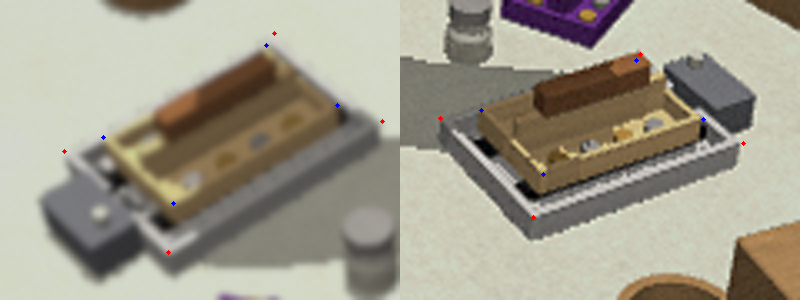

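```bash
python3 - <<'E'
from bench import env
print(env.sign_off())
E
```

```text
the job is handed in; nothing more can be done
None
```

I picked the long caddy up by its rail, lowered it into the dock until the wrist force showed contact (about 15 N), then let go and moved the arm clear. The job was handed in shortly after 11.5 s on the robot's clock.

- **Position:** the last wrist view puts the caddy within about 1 mm of the dock's centre and within about 1° of its direction.
- **Level and height:** in both fixed views its rim corners fit a level caddy at seated height, to within about 1–2 mm. Rim widths in the wrist view alone hinted at a slight tilt (about 2% wider at the +x end), but that is near pixel noise and the fixed views did not show it.
- **Short caddy:** it looks unmoved when the before and after pictures are compared. A plain pixel difference was not zero (about 10 grey levels), apparently from a change in brightness.
- **Dock position:** the two fixed cameras disagreed by 8–9 mm in each of x and y, so I used the wrist camera's measurement.
- **Switch lever:** the caddy hides it, so I did not see it held down. I infer that it is from the seated height and the contact force.

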